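# Step the bench load up by four clicks

## Task

Raise the bench load by four steps, working by touch alone: first press the near end of its rocker to switch the load off, because the selector must not be turned under load; then push the pointer of the selector round clockwise (seen from above) with a fingertip by exactly four clicks, never past the fourth, and press the far end of the rocker to switch the load on again. Grip and lift nothing, do not shove the instrument along the bench, and leave the charger, the stick and the bundle of sticks beside it where they lie.

Things in the scene. Friction and masses are not known exactly. Their poses are not given: they have to be found in the camera images.
- step_load: Bench step load: grey steel case, 160 mm deep (x), 220 wide (y), aluminium panel on top 64 mm above the bench. Origin: centre of underside; x to its back (away from the robot at yaw 0), y to its left. Loose on rubber feet, 2 to 3 kg: a side push over about 8 N may slide it. On the panel: selector 40 mm left of the middle, rocker 72 mm right of it. Two terminals stick out 19 mm in front.
- selector (a joint): Selector angle, rad; grows clockwise from above. Eight click stops 0.5236 rad apart, 0 to 3.665 (0: pointer 105 degrees counter-clockwise from the case's x), end stops just beyond. Starts at rest in one of the first four. A sprung ball holds it in each stop: it resists with about 0.07 N m, most in the first third of a step, and past half way springs on into the next stop by itself.
- selector_axis (a point): Selector axis at panel height, fixed to the case. The selector is a pointer knob: flat metal skirt of 44 mm radius, top 6 mm above the panel; on it a hub of 14 mm radius and one upright black blade from the hub to 44 mm from the axis, 18 mm thick at the hub, 9 at the tip, top 29 mm above the panel. A mark on the panel at each stop. The rocker begins 92 mm away; nothing else is nearer.
- pointer_tip (a point): Top of the outer end of the selector's blade (with a fine white line on top), 44 mm from the axis, 29 mm above the panel. Turns with the selector; its x points outward along the blade, z up.
- load_switch (a joint): Rocker angle, rad: +0.2 = far end down = load on (as at the start), -0.2 = near end down = load off. A sprung ball snaps it over past level; pressing an end down takes about 2 N until it meets a hard stop.
- switch_near (a point): Top of the rocker near its near end (toward the robot), 19 mm from the pivot; press down here for off. The rocker is a black paddle 54 mm long (along the case's x), 28 wide, in a 3 mm high bezel. This point lies about 18 mm above the panel when up, 10.5 mm when down; it moves with the rocker.
- switch_far (a point): The same point near the rocker's far end (short white bar on it), 19 mm beyond the pivot; press down here for on. Moves with the rocker.
- charger: White plug-in charger, 76x36x24 mm, lying loose left of the case; origin: centre of the underside. Leave alone.
- stick: Rounded black stick with two grey buttons, 63x31x15 mm, lying loose left of the case; origin: centre of the underside. Leave alone.
- pack: Bundle of black USB sticks, 45x72x65 mm, standing loose right of the case; origin: centre of the underside. Leave alone.

How it is judged (in metres and radians):
On the way, in this order (a step that is already met when the one before it is completed fails the run):
1. the load is switched off, the selector still in its first stop (value of joint load_switch below -0.12 rad and distance of pointer_tip from where it was at the start of the episode below 0.0092 m), for 0.1 s.
2. with the load off, the selector rests four clicks clockwise of its start (value of joint load_switch below -0.12 rad and distance of pointer_tip from where it was at the start of the episode between 0.0728 and 0.0792 m and (value of joint selector between 1.9844 and 2.2044 rad or value of joint selector between 2.508 and 2.728 rad or value of joint selector between 3.0316 and 3.2516 rad or value of joint selector between 3.5552 and 3.7752 rad) and velocity of joint selector between -0.15 and 0.15 rad/s), for 0.2 s.
At the end, for the whole second after the job is handed in: The rocker is on (far end down, above 0.12 rad), the selector rests within 0.11 rad of the click stop four clicks clockwise of its start, the case stands within 8 mm of its start and the charger, stick and bundle within 12 mm of theirs (value of joint load_switch above 0.12 rad and distance of pointer_tip from where it was at the start of the episode between 0.0728 and 0.0792 m and (value of joint selector between 1.9844 and 2.2044 rad or value of joint selector between 2.508 and 2.728 rad or value of joint selector between 3.0316 and 3.2516 rad or value of joint selector between 3.5552 and 3.7752 rad) and velocity of joint selector between -0.15 and 0.15 rad/s and distance of step_load from where it was at the start of the episode below 0.008 m and linear speed of step_load below 0.01 m/s and distance of each of charger, stick, pack from where it was at the start of the episode below 0.012 m); the robot touches nothing.
It fails at once if the selector was turned while the load was on (value of joint load_switch above 0 rad and distance of pointer_tip from where it was at the start of the episode between 0.0103 and 0.0712 m).
It fails at once if the selector was turned past the fourth click (distance of pointer_tip from where it was at the start of the episode above 0.0809 m).
It fails at once if the pointer was taken between the fingers (x of the grasp point in the frame of pointer_tip between -0.032 and -0.001 m and y of the grasp point in the frame of pointer_tip between -0.0035 and 0.0035 m and z of the grasp point in the frame of pointer_tip below 0.008 m).
It fails at once if the step load was lifted, tipped or shoved (height (world z) of step_load above 0.006 m or angle between step_load's own z axis and vertical above 0.05 rad or distance of step_load from where it was at the start of the episode above 0.012 m).
It fails at once if the charger, the stick or the bundle was lifted or pushed away (distance of any of charger, stick, pack from where it was at the start of the episode above 0.015 m or height (world z) of any of charger, stick, pack above 0.008 m).
It also fails if it takes over 64 s, if anything falls off the work surface, if the arm or the gripper's body presses on something with over 40 N, if the wrist force passes 120 N, or if a joint passes its speed limit or range.

## Robot

A 6-joint arm with a two-finger parallel gripper is mounted at the origin on a cart in front of the work surface, level with it; the furniture and walls round the work are solid. World frame = base frame: x ahead of the robot, y to its left, z up, the work surface at z = 0. Lengths are in m, angles in degrees, forces in N, time in s.
With the tool pointing down it reaches from about 0.4 to 0.825 m from the base axis. Payload 7 kg.
Tool frame: the origin (TCP) lies at the very end of the fingers, on their centre line; the grasp point (between the pads) lies behind it (r.grasp_offset is the z of the grasp point in the tool frame, in m); z points along the fingers, y is the direction in which the jaws open and shut (so a half turn about z gives the same grasp; the last joint's range is limited). The gripper opens to 88 mm and grips with 3 to 60 N. Pads are 19 mm wide; open, the fingers measure 130 mm over their backs; the gripper's body (78 mm by 193 mm) begins 47 mm behind the grasp point.
Start: joints at [16.507, 20.546, 0.682, 0, -70.136, -16.507], TCP at [0.675, -0, 0.227] pointing down, gripper open.
Joint ranges: [-176.03, 176.03], [-82.01, 121.73], [-58.28, 71.71], [-173.87, 95.51], [-174.79, -0.11], [-173.66, 173.66]. Speed limits (degrees/s): [136.94, 136.94, 172.46, 180, 180, 180].

## Interface

Orientations are given as [roll, pitch, yaw] about the fixed x, y, z axes, in that order (R = Rz(yaw) Ry(pitch) Rx(roll)).
In Python, from plant import r gives the robot as it stands. The module is installed in compiled form; this text tells all that it offers.
- The arm moves only by the tool servo_tool, never from a script. Its argument "targets" is a list of rows, each an object of numbers: "dx", "dy", "dz": the shift along the world's x, y, z in cm; "spin": the turn about the world's z in rad; "grip": the opening in per cent of the stroke, from 0 (shut) to 100 (fully open). A call has exactly 10 rows; each row is the pose to reach, as a shift and turn from the pose commanded when the call began; what a row does not reach only later rows make up. A row lasts 1/12 s, in which the tool goes at most 41.7 mm and 7.16 degrees, less where a joint would pass 70% of its speed; a pose out of reach is approached as far as the arm can. A call with a gripper value outside its range is refused whole. The fingers move at their own pace and stop on an object; "squeeze" is the grip in N (left out, the last holds). Time passes only in rows, so rows that repeat a pose let the fingers close, or fill a call up. It gives the time, the measured TCP pose, the force and the opening at its end, in the units of the state.
- r.get_state(): the state, without advancing time (a new reading comes with each control period).
- r.capture(name): name is "scene" or "top" or "wrist"; returns the picture (480x640x3 uint8, blue, green, red); there is no depth.
- r.get_calibration(name): a dict with "K" (3x3 intrinsics, pixels), "extrinsics" (4x4, takes a point from camera to world coordinates). Camera axes: x right, y down, z forward; pixel columns grow to the right and rows downward; lengths in m; the calibration is good to about 2 mm. A picture is of the moment at which its call begins: read the wrist's pose just before it. get_calibration takes no time and is no camera call; for the wrist camera it gives the pose at the moment of the call.
- r.close_job(): hands the job in, once; it reports no verdict.
Trained networks look in the newest picture that a camera, given by its name, has taken for a name from the list of things; names that differ only in an ending like _2 or _b are one class to them, and where a whole thing is asked for, a point or a joint stands for the part that bears it (a point fixed in the world has none). Each returns a list of dicts, best first, with "p" (0 to 1); they miss things now and then, are a little off and sometimes report something else, mostly with a low value. They report only what shows in the picture. A call takes as long as a camera call.
- r.cut_out(name, camera): "mask" (480x640 bool, what is visible of it) and "extent" ([left, top, right, bottom] in pixels, round what is visible of it).
The state is a dict: "time_s": time; "joints": joint angles; "qd": joint speeds; "joint_torque": joint torques, N m; "tcp_pos": TCP position; "eef_rot": TCP orientation; "contact_force": force on the tool from outside, world axes, zero at the start; "moment": the same for the moment, N m; "gripper_width": finger opening in m.
Only numpy, scipy, OpenCV 4.12 (cv2) and the standard library are available. Lean on these libraries where they do the work, as an engineer would, in place of code of your own. Each camera call takes 0.05 s, during which the arm holds its last target. There are 200 camera calls.

## Working session

There is one attempt and no reset: what is moved stays moved. The work goes in short steps, Python scripts to look and compute and a tool call to move; the robot and the scene stay as the last step left them, time stands still between calls to the robot, and variables do not carry over. Pictures are saved under pics/ and viewed, about 8 in all and at most 12, crops included, and the job is handed in when it is done.

Besides the shell and the picture viewer there is one more tool, called after "Call:" by a JSON object that holds its "op" and its "data". servo_tool: Moves the arm, as the interface text tells. Its arguments: {"type":"object","properties":{"targets":{"type":"array"},"squeeze":{"type":"number"}},"required":["targets"]}

```bash
mkdir -p pics; cat > h.py <<'E'
from plant import r
import numpy as np, cv2
def snap(cam,name):
    cal=r.get_calibration(cam); im=r.capture(cam); cv2.imwrite(f'pics/{name}.png',im); return im,cal
def w2p(cal,P):
    P=np.atleast_2d(P); T=np.linalg.inv(cal['extrinsics']); c=P@T[:3,:3].T+T[:3,3]; q=c@np.array(cal['K']).T; return q[:,:2]/q[:,2:]
def p2w(cal,uv,z):
    E=np.array(cal['extrinsics']); d=E[:3,:3]@np.linalg.solve(cal['K'],[uv[0],uv[1],1]); o=E[:3,3]; return o+d*(z-o[2])/d[2]
E
python3 - <<'E'
from h import *
for c in ['top','wrist']:
    im,cal=snap(c,c+'0')
    print(c,np.round(cal['extrinsics'],3).tolist(),np.round(cal['K'],1).tolist())
    for n in ['step_load','selector','pointer_tip','load_switch','pack']:
        for d in r.cut_out(n,c)[:2]: 
            m=d['mask'];ys,xs=np.nonzero(m);print(n,round(d['p'],2),d['extent'],xs.mean(),ys.mean())
print(r.get_state(), r.grasp_offset)
a=cv2.imread('pics/top0.png');b=cv2.imread('pics/wrist0.png')
E
```

```text
top [[-0.004, -0.993, 0.116, 0.474], [-1.0, 0.004, 0.005, -0.154], [-0.005, -0.116, -0.993, 0.936], [0.0, 0.0, 0.0, 1.0]] [[496.9, 0.0, 317.4], [0.0, 496.9, 245.7], [0.0, 0.0, 1.0]]
step_load 0.69 [261.6, 200.0, 397.6, 314.6] 328.8472246852279 254.70837027841816
selector 0.7 [280.0, 229.7, 331.5, 280.9] 306.2733299337073 255.5461499235084
pointer_tip 0.85 [282.8, 232.1, 331.5, 282.8] 306.5099164926931 255.57098121085596
pointer_tip 0.74 [388.6, 227.5, 436.0, 262.3] 410.5719523373052 243.7286892758937
load_switch 0.59 [361.0, 237.0, 381.3, 265.2] 369.9705215419501 248.3015873015873
pack 0.55 [390.6, 227.3, 434.0, 262.6] 411.01347449470643 243.4725697786333
pack 0.29 [242.6, 248.1, 258.8, 275.9] 250.64285714285714 261.3904761904762
wrist [[-1.0, 0.002, -0.002, 0.674], [0.001, 0.964, 0.267, -0.071], [0.002, 0.267, -0.964, 0.386], [0.0, 0.0, 0.0, 1.0]] [[399.1, 0.0, 326.7], [0.0, 399.1, 241.9], [0.0, 0.0, 1.0]]
step_load 0.72 [363.1, 0.0, 599.7, 155.8] 475.8729478943612 71.22772553765944
selector 0.95 [426.0, 0.0, 550.0, 109.1] 485.15551648351646 50.74153846153846
pointer_tip 0.73 [422.9, 0.0, 548.1, 113.0] 485.2075718015666 51.0308093994778
pack 0.38 [423.9, 2.0, 545.5, 113.3] 485.11977860416846 51.041165787425406
{'time_s': 0.6, 'joints': array([ 1.65070918e+01,  2.05440456e+01,  6.81927711e-01, -5.98343320e-04,
       -7.01372620e+01, -1.65063568e+01]), 'qd': array([ 0.00832579, -0.02644285, -0.02130428, -0.01244963, -0.11061623,
       -0.03999095]), 'joint_torque': array([-4.22953071e-04, -5.81988394e+01,  2.93180698e+01,  6.99968487e+00,
        1.24106021e-02, -2.89451168e-05]), 'tcp_pos': array([ 6.74966680e-01, -1.59481371e-05,  2.26585266e-01]), 'eef_rot': array([-1.79999565e+02,  7.15760601e-04, -8.99994684e+01]), 'contact_force': array([-0.06102001,  0.82504471, -0.02613617]), 'moment': array([ 0.0204181 , -0.01934171,  0.02455342]), 'gripper_width': 0.08801512195948397} -0.0188
```

View pics/top0.png

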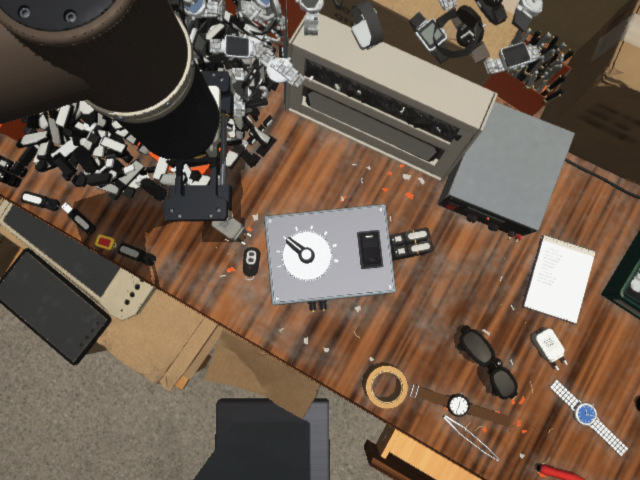

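View pics/wrist0.png

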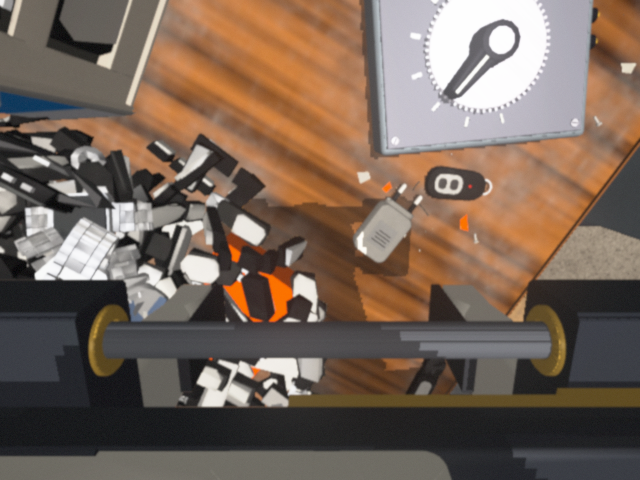

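The top view shows the case centred near (330,255) and yawed a few degrees. The selector is at (307,255) with its pointer up-left to (287,240), and the rocker is at (370,250). The wrist view shows the pointer, with the charger and stick left of the case. I'll go above the case with the fingers shut and jaws along y.

Call:
{"op": "servo_tool", "data": {"targets": [{"dx": -0.8,"dy": -1.8,"dz": 0,"spin": -0.12,"grip": 0},{"dx": -1.5,"dy": -3.5,"dz": 0,"spin": -0.24,"grip": 0},{"dx": -2.3,"dy": -5.2,"dz": 0,"spin": -0.36,"grip": 0},{"dx": -3,"dy": -7,"dz": 0,"spin": -0.48,"grip": 0},{"dx": -3.8,"dy": -8.8,"dz": 0,"spin": -0.6,"grip": 0},{"dx": -4.5,"dy": -10.5,"dz": 0,"spin": -0.72,"grip": 0},{"dx": -5.3,"dy": -12.2,"dz": 0,"spin": -0.84,"grip": 0},{"dx": -6,"dy": -14,"dz": 0,"spin": -0.96,"grip": 0},{"dx": -6.8,"dy": -15.8,"dz": 0,"spin": -1.08,"grip": 0},{"dx": -7.5,"dy": -17.2,"dz": 0,"spin": -1.2,"grip": 0}]}}

```text
time_s: 1.43
tcp_pos: [0.5994, -0.1732, 0.2267]
eef_rot: [-180.0, 0.0, -159.1]
contact_force: [0.5, 1.2, 0.3]
gripper_width: 0.0266
```

Call:
{"op": "servo_tool", "data": {"targets": [{"dx": 0,"dy": 0,"dz": 0,"spin": -0.1,"grip": 0},{"dx": 0,"dy": 0,"dz": 0,"spin": -0.2,"grip": 0},{"dx": 0,"dy": 0,"dz": 0,"spin": -0.3,"grip": 0},{"dx": 0,"dy": 0,"dz": 0,"spin": -0.37,"grip": 0},{"dx": 0,"dy": 0,"dz": 0,"spin": -0.37,"grip": 0},{"dx": 0,"dy": 0,"dz": 0,"spin": -0.37,"grip": 0},{"dx": 0,"dy": 0,"dz": 0,"spin": -0.37,"grip": 0},{"dx": 0,"dy": 0,"dz": 0,"spin": -0.37,"grip": 0},{"dx": 0,"dy": 0,"dz": 0,"spin": -0.37,"grip": 0},{"dx": 0,"dy": 0,"dz": 0,"spin": -0.37,"grip": 0}]}}

```text
time_s: 2.27
tcp_pos: [0.6, -0.172, 0.2265]
eef_rot: [180.0, -0.0, -179.9]
contact_force: [-0.4, 0.6, -0.1]
gripper_width: 0.0007
```

```bash
python3 - <<'E'
from h import *
s=r.get_state();print(s['time_s'],s['tcp_pos'],s['eef_rot'],s['joints'],s['gripper_width'],s['contact_force'])
im,cal=snap('wrist','wrist1')
for n in ['step_load','selector','load_switch','pack']:
    for d in r.cut_out(n,'wrist')[:1]:
        m=d['mask'];ys,xs=np.nonzero(m);print(n,round(d['p'],2),d['extent'],xs.mean(),ys.mean())
E
```

```text
2.2667 [ 0.59997499 -0.17198677  0.22654371] [ 1.79999945e+02 -3.11380520e-03 -1.79910148e+02] [ 1.90139802e+00  1.58069149e+01 -6.11282913e+00 -1.65252772e-04
 -6.80833665e+01 -9.18114838e+01] 0.0006606259413100781 [-0.37780972  0.56686834 -0.05596475]
selector 0.71 [326.9, 112.2, 435.4, 226.0] 379.9365574100141 170.05218178162076
load_switch 0.67 [211.3, 150.5, 258.2, 224.8] 236.80814617434336 186.5713741910925
pack 0.82 [103.0, 161.9, 200.0, 232.9] 151.49725106902872 197.60537568723274
```

View pics/wrist1.png

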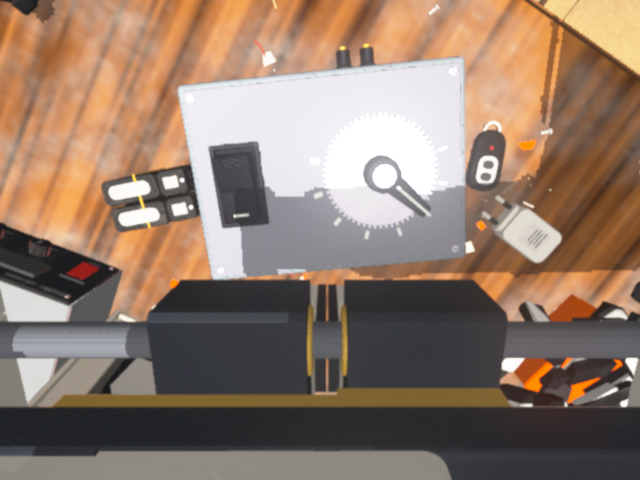

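The wrist view has the panel corners at (180,87), (464,58), (465,257) and (215,278). The hub is at (383,174), the tip near (430,214), and the rocker spans (211–266,143–227) with its white bar at (241,215).

```bash
cat > fit.py <<'E'
from h import *
cal=r.get_calibration('wrist')
if __name__=='__main__':
    c=np.array([p2w(cal,p,.064)[:2] for p in [(180,87),(464,58),(465,257),(215,278)]]);print(c.round(4))
    # model: near-right(-80,-110), near-left(-80,110), far-left(80,110), far-right(80,-110)
    M=np.array([[-.08,-.11],[-.08,.11],[.08,.11],[.08,-.11]])
    A=(M@np.array([1,1j])); B=(c-c.mean(0))@np.array([1,1j]); yaw=np.angle(np.sum(B*A.conj()));print('yaw',np.degrees(yaw),'scale',abs(np.sum(B*A.conj()))/np.sum(abs(A)**2),c.mean(0))
    R=np.array([[np.cos(yaw),-np.sin(yaw)],[np.sin(yaw),np.cos(yaw)]]);o=c.mean(0)
    print('axis model',o+R@[0,.04],'rocker',o+R@[0,-.072])
    print('axis skirt',p2w(cal,(381,169.1),.070),'hub',p2w(cal,(383,174),.093),'tip',p2w(cal,(430,214),.093))
    h=p2w(cal,(383,174),.093);t=p2w(cal,(430,214),.093);d=t-h;print('ang',np.degrees(np.arctan2(d[1],d[0])),np.hypot(*d[:2]))
    print('rocker',p2w(cal,(237,184.5),.078),'bar',p2w(cal,(241,215),.0745))
E
python3 fit.py
python3 - <<'E'
import cv2
im=cv2.imread('pics/wrist1.png')[40:290,170:480]
cv2.imwrite('pics/crop1.png',cv2.resize(im,(744,600),interpolation=cv2.INTER_CUBIC))
E
```

```text
[[ 0.4942 -0.2827]
 [ 0.4741 -0.0694]
 [ 0.6293 -0.0545]
 [ 0.6481 -0.2677]]
yaw 5.325534854320593 scale 0.972395429658116 [ 0.56145094 -0.16857763]
axis model [ 0.55773837 -0.12875029] rocker [ 0.56813358 -0.24026684]
axis skirt [ 0.55519429 -0.12907993  0.07      ] hub [ 0.55668359 -0.13059063  0.093     ] tip [ 0.58637546 -0.09430181  0.093     ]
ang 50.709637241850274 0.046888002326088855
rocker [ 0.56616376 -0.24083342  0.078     ] bar [ 0.5908404  -0.23989034  0.0745    ]
```

View pics/crop1.png

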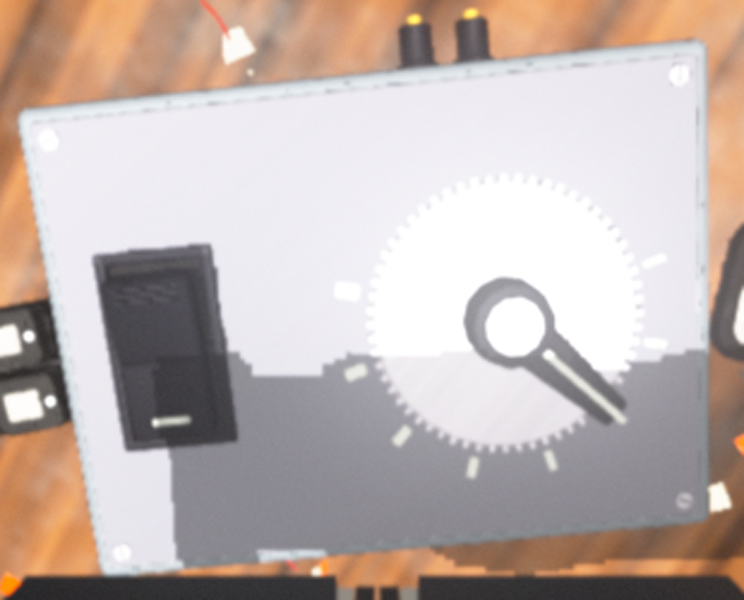

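The crop shows eight marks, with two counter-clockwise of the pointer. So the pointer is at stop 2 (0-based), at world angle about 50.3°, and the target is about −69.7°. Next I'll go to the rocker's near end.

Call:
{"op": "servo_tool", "data": {"targets": [{"dx": -1,"dy": -1.2,"dz": -1,"spin": 0.02,"grip": 0},{"dx": -2,"dy": -2.4,"dz": -2.5,"spin": 0.04,"grip": 0},{"dx": -3,"dy": -3.6,"dz": -4.5,"spin": 0.06,"grip": 0},{"dx": -4,"dy": -4.8,"dz": -6.5,"spin": 0.08,"grip": 0},{"dx": -5,"dy": -6,"dz": -8.5,"spin": 0.093,"grip": 0},{"dx": -5.9,"dy": -7.1,"dz": -10.5,"spin": 0.093,"grip": 0},{"dx": -5.9,"dy": -7.1,"dz": -12.5,"spin": 0.093,"grip": 0},{"dx": -5.9,"dy": -7.1,"dz": -12.7,"spin": 0.093,"grip": 0},{"dx": -5.9,"dy": -7.1,"dz": -12.7,"spin": 0.093,"grip": 0},{"dx": -5.9,"dy": -7.1,"dz": -12.7,"spin": 0.093,"grip": 0}]}}

```text
time_s: 3.35
tcp_pos: [0.5419, -0.2431, 0.1005]
eef_rot: [-180.0, 0.0, -174.6]
contact_force: [-0.6, -0.1, 0.1]
gripper_width: 0.0002
```

Call:
{"op": "servo_tool", "data": {"targets": [{"dx": 0,"dy": 0,"dz": -0.5,"spin": 0,"grip": 0},{"dx": 0,"dy": 0,"dz": -1.0,"spin": 0,"grip": 0},{"dx": 0,"dy": 0,"dz": -1.3,"spin": 0,"grip": 0},{"dx": 0,"dy": 0,"dz": -1.6,"spin": 0,"grip": 0},{"dx": 0,"dy": 0,"dz": -1.8,"spin": 0,"grip": 0},{"dx": 0,"dy": 0,"dz": -2.0,"spin": 0,"grip": 0},{"dx": 0,"dy": 0,"dz": -2.2,"spin": 0,"grip": 0},{"dx": 0,"dy": 0,"dz": -2.35,"spin": 0,"grip": 0},{"dx": 0,"dy": 0,"dz": -2.45,"spin": 0,"grip": 0},{"dx": 0,"dy": 0,"dz": -2.45,"spin": 0,"grip": 0}]}}

```text
time_s: 4.18
tcp_pos: [0.5412, -0.243, 0.0749]
eef_rot: [-180.0, 0.0, -174.6]
contact_force: [-0.4, 0.3, -0.2]
gripper_width: 0.0005
```

No resistance is left, so it has probably snapped over. I'll lift, move over the selector and check.

Call:
{"op": "servo_tool", "data": {"targets": [{"dx": 0,"dy": 0,"dz": 2,"spin": 0.0,"grip": 0},{"dx": 0,"dy": 0,"dz": 5,"spin": 0.1,"grip": 0},{"dx": 0.1,"dy": 2.5,"dz": 7,"spin": 0.2,"grip": 0},{"dx": 0.3,"dy": 5,"dz": 7,"spin": 0.3,"grip": 0},{"dx": 0.5,"dy": 7.5,"dz": 7,"spin": 0.4,"grip": 0},{"dx": 0.7,"dy": 10,"dz": 7,"spin": 0.5,"grip": 0},{"dx": 0.9,"dy": 12.5,"dz": 7,"spin": 0.6,"grip": 0},{"dx": 1.1,"dy": 15,"dz": 7,"spin": 0.7,"grip": 0},{"dx": 1.1,"dy": 16.3,"dz": 7,"spin": 0.784,"grip": 0},{"dx": 1.1,"dy": 16.3,"dz": 7,"spin": 0.784,"grip": 0}]}}

```text
time_s: 5.02
tcp_pos: [0.5525, -0.0777, 0.1453]
eef_rot: [-180.0, 0.1, -129.3]
contact_force: [-0.8, -0.7, -0.1]
gripper_width: 0.0006
```

```bash
python3 - <<'E'
from h import *
s=r.get_state();print(s['tcp_pos'],s['eef_rot'])
im,cal=snap('wrist','wrist2'); im2,cal2=snap('top','top2')
print(cal['extrinsics'].round(3).tolist())
print('wrist tcp px',w2p(cal,s['tcp_pos']), 'axis,tip', w2p(cal,[[.557,-.1295,.093],[.585,-.0957,.093]]))
a=cv2.resize(im,(533,400)); b=cv2.resize(im2[190:310,260:420],(533,400)); cv2.imwrite('pics/c2.png',cv2.resize(np.hstack([a,b]),(800,300)))
E
```

```text
[ 0.55247142 -0.07771681  0.14534672] [-1.79970007e+02  5.59721539e-02 -1.29302927e+02]
[[-0.773, 0.612, 0.169, 0.506], [0.635, 0.745, 0.207, -0.133], [0.001, 0.267, -0.964, 0.305], [0.0, 0.0, 0.0, 1.0]]
wrist tcp px [[324.0783765  303.88282123]] axis,tip [[256.69252712 199.31651213]
 [259.98617139 276.31574131]]
```

View pics/c2.png

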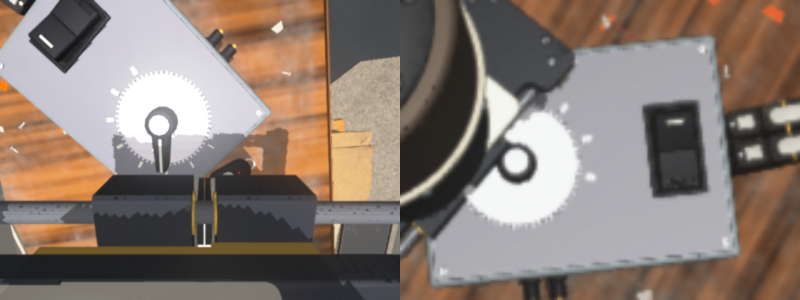

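```bash
python3 - <<'E'
from h import *
cal=r.get_calibration('wrist')
im=cv2.imread('pics/wrist2.png')
y=np.radians(5.3);f=np.array([np.cos(y),np.sin(y)]);piv=np.array([.567,-.2405])
for n,a in(('far',1),('near',-1)):
  for z in (.082,.0745): print(n,z,w2p(cal,[*(piv+a*.019*f),z]).round(1))
c=cv2.resize(im[0:130,30:190],(480,390),interpolation=cv2.INTER_CUBIC)
a=cv2.imread('pics/wrist1.png')[130:240,190:290]; a=cv2.resize(a,(300,390))
cv2.imwrite('pics/c3.png',np.hstack([c,a]))
E
```

```text
far 0.082 [[78.4 74.9]]
far 0.0745 [[86.8 76.8]]
near 0.082 [[123.   17.2]]
near 0.0745 [[130.1  21.2]]
```

View pics/c3.png

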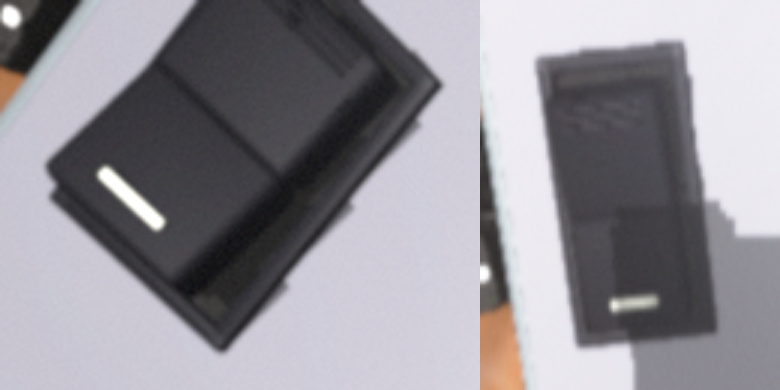

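The rocker's far end now stands proud of the bezel, with its side wall visible and the bar at about (74,66), so the load is off. I'll descend beside the pointer on its counter-clockwise side.

Call:
{"op": "servo_tool", "data": {"targets": [{"dx": 0,"dy": 0,"dz": 0,"spin": 0,"grip": 0},{"dx": 0,"dy": 0,"dz": -1,"spin": 0,"grip": 0},{"dx": 0,"dy": 0,"dz": -2,"spin": 0,"grip": 0},{"dx": 0,"dy": 0,"dz": -3,"spin": 0,"grip": 0},{"dx": 0,"dy": 0,"dz": -4,"spin": 0,"grip": 0},{"dx": 0,"dy": 0,"dz": -5,"spin": 0,"grip": 0},{"dx": 0,"dy": 0,"dz": -6,"spin": 0,"grip": 0},{"dx": 0,"dy": 0,"dz": -6.6,"spin": 0,"grip": 0},{"dx": 0,"dy": 0,"dz": -6.6,"spin": 0,"grip": 0},{"dx": 0,"dy": 0,"dz": -6.6,"spin": 0,"grip": 0}]}}

```text
time_s: 5.95
tcp_pos: [0.5519, -0.08, 0.0786]
eef_rot: [180.0, -0.0, -129.7]
contact_force: [0.2, 0.2, 0.6]
gripper_width: 0.0007
```

```bash
python3 - <<'E'
from h import *
s=r.get_state();print(s['tcp_pos'],s['eef_rot'],s['contact_force'],s['moment'],s['joints'])
im,cal=snap('wrist','wrist3'); im2,cal2=snap('top','top3')
print(cal['extrinsics'].round(3).tolist())
print('wrist tcp px',w2p(cal,s['tcp_pos']), 'axis,tip', w2p(cal,[[.557,-.1295,.093],[.585,-.0957,.093]]))
cv2.imwrite('pics/c4.png',im[60:360,120:520]*1)
E
```

```text
[ 0.55185228 -0.08004213  0.07863382] [ 1.79971078e+02 -4.64766116e-02 -1.29696537e+02] [0.16914277 0.18213268 0.62150638] [ 0.0055824  -0.09189205 -0.00039324] [ 1.18698977e+01  1.77865573e+01 -2.50136774e+01  8.49022780e-03
 -4.72541500e+01 -5.15722124e+01]
[[-0.768, 0.617, 0.169, 0.505], [0.64, 0.741, 0.205, -0.135], [0.002, 0.265, -0.964, 0.239], [0.0, 0.0, 0.0, 1.0]]
wrist tcp px [[324.15747633 303.95639852]] axis,tip [[229.35222137 234.84658056]
 [236.62399787 339.57462824]]
```

View pics/c4.png

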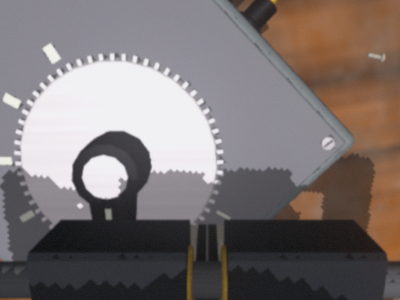

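```bash
cat > path.py <<'E'
import numpy as np,sys
ax=np.array([.557,-.1295])
def P(al,d,rad=.035):
    th=np.radians(50.3-al);u=np.array([np.cos(th),np.sin(th)]);t=np.array([-u[1],u[0]]);return ax+rad*u+d*t
cur=np.array([.552,-.080]);al0=0
def rows(start,seq):
    a0=start[2]
    for al,d in seq:
        p=(P(al,d)-start[:2])*100;print('{"dx": %.2f, "dy": %.2f, "dz": 0, "spin": %.3f, "grip": 0}'%(*p,-np.radians(al-a0)),end=', ')
    print()
if __name__=='__main__':
    rows((.552,-.080,0),[(0,.033),(0,.030),(0,.0275),(3,.0269),(6,.0269),(10,.0269),(14,.0269),(18,.0269),(22,.0269),(22,.0269)])
E
python3 path.py
```

```text
{"dx": 0.20, "dy": -0.15, "dz": 0, "spin": -0.000, "grip": 0}, {"dx": 0.43, "dy": -0.34, "dz": 0, "spin": -0.000, "grip": 0}, {"dx": 0.62, "dy": -0.50, "dz": 0, "spin": -0.000, "grip": 0}, {"dx": 0.90, "dy": -0.55, "dz": 0, "spin": -0.052, "grip": 0}, {"dx": 1.13, "dy": -0.58, "dz": 0, "spin": -0.105, "grip": 0}, {"dx": 1.43, "dy": -0.63, "dz": 0, "spin": -0.175, "grip": 0}, {"dx": 1.73, "dy": -0.71, "dz": 0, "spin": -0.244, "grip": 0}, {"dx": 2.02, "dy": -0.81, "dz": 0, "spin": -0.314, "grip": 0}, {"dx": 2.31, "dy": -0.92, "dz": 0, "spin": -0.384, "grip": 0}, {"dx": 2.31, "dy": -0.92, "dz": 0, "spin": -0.384, "grip": 0},
```

Call:
{"op": "servo_tool", "data": {"targets": [{"dx": 0.2,"dy": -0.15,"dz": 0,"spin": 0,"grip": 0},{"dx": 0.43,"dy": -0.34,"dz": 0,"spin": 0,"grip": 0},{"dx": 0.62,"dy": -0.5,"dz": 0,"spin": 0,"grip": 0},{"dx": 0.9,"dy": -0.55,"dz": 0,"spin": -0.052,"grip": 0},{"dx": 1.13,"dy": -0.58,"dz": 0,"spin": -0.105,"grip": 0},{"dx": 1.43,"dy": -0.63,"dz": 0,"spin": -0.175,"grip": 0},{"dx": 1.73,"dy": -0.71,"dz": 0,"spin": -0.244,"grip": 0},{"dx": 2.02,"dy": -0.81,"dz": 0,"spin": -0.314,"grip": 0},{"dx": 2.31,"dy": -0.92,"dz": 0,"spin": -0.384,"grip": 0},{"dx": 2.31,"dy": -0.92,"dz": 0,"spin": -0.384,"grip": 0}]}}

```text
time_s: 6.88
tcp_pos: [0.5759, -0.0894, 0.0793]
eef_rot: [-180.0, 0.0, -151.9]
contact_force: [-0.3, 0.8, 0.5]
gripper_width: 0.0004
```

```bash
python3 - <<'E'
from h import *
s=r.get_state();print(s['tcp_pos'],s['eef_rot'],s['contact_force'],s['moment'])
im,cal=snap('wrist','wrist4'); im2,cal2=snap('top','top4')
print('axis,blade base at 50,42.. ', w2p(cal,[[.557,-.1295,.093]]))
for a in (50.3,35,20.3): print(a,w2p(cal,[.557+.025*np.cos(np.radians(a)),-.1295+.025*np.sin(np.radians(a)),.093]).round(0))
c=im[60:360,120:520]; b=cv2.resize(im2[190:310,260:420],(400,300),interpolation=cv2.INTER_CUBIC)
cv2.imwrite('pics/c5.png',np.hstack([c,b]))
E
```

```text
[ 0.57590346 -0.08939882  0.07928292] [-1.79980076e+02  4.07007699e-02 -1.51891268e+02] [-0.25332134  0.76868702  0.45711274] [ 0.09367888 -0.10740765  0.01171948]
axis,blade base at 50,42..  [[254.26679917 233.54849888]]
50.3 [[281. 291.]]
35 [[265. 295.]]
20.3 [[249. 294.]]
```

View pics/c5.png

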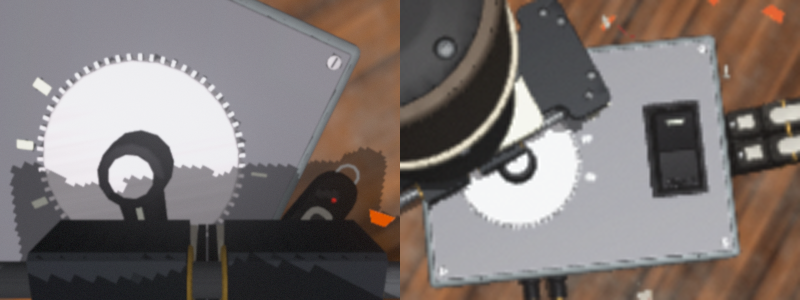

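The blade has turned only part way, to about 41–43° judging by the white line, so the fingertip is thinner than assumed. I'll measure the line numerically.

```bash
cat > ang.py <<'E'
from h import *
def ang(im,cal,ax=(.557,-.1295),dbg=False):
    # rectified top view at z=.093 around axis, 0.2 mm/px ; rows: radius 15..29 mm, columns: angle
    best=[]
    g=cv2.cvtColor(im,cv2.COLOR_BGR2GRAY).astype(np.float32)
    A=np.arange(-100,80,.5);R=np.arange(.016,.0245,.0005)
    hub=None
    out=np.zeros((len(R),len(A)))
    for i,rr in enumerate(R):
        P=np.c_[ax[0]+rr*np.cos(np.radians(A)),ax[1]+rr*np.sin(np.radians(A)),np.full(len(A),.093)]
        q=w2p(cal,P).astype(np.float32)
        out[i]=cv2.remap(g,q[:,:1],q[:,1:],cv2.INTER_LINEAR)[:,0]
    return A,out
def dark(im,cal,ax=(.557,-.1295)):
    A,o=ang(im,cal,ax); m=o.mean(0); d=m<110
    # list dark runs
    e=np.flatnonzero(np.diff(np.r_[0,d.astype(int),0])); return [(A[a],A[b-1],round(m[a:b].max())) for a,b in zip(e[::2],e[1::2])]
E
python3 - <<'E'
from ang import *
cal4=r.get_calibration('wrist'); im4=cv2.imread('pics/wrist4.png')
print('4',dark(im4,cal4))
E3=np.eye(4);E3[:3]=[[-0.768,0.617,0.169,0.505],[0.64,0.741,0.205,-0.135],[0.002,0.265,-0.964,0.239]]
c3=dict(cal4,extrinsics=E3);print('3',dark(cv2.imread('pics/wrist3.png'),c3))
E2=np.eye(4);E2[:3]=[[-0.773,0.612,0.169,0.506],[0.635,0.745,0.207,-0.133],[0.001,0.267,-0.964,0.305]]
print('2',dark(cv2.imread('pics/wrist2.png'),dict(cal4,extrinsics=E2)))
for c,n in ((c3,3),(cal4,4),(dict(cal4,extrinsics=E2),2)):
    im=cv2.imread(f'pics/wrist{n}.png');g=cv2.cvtColor(im,cv2.COLOR_BGR2GRAY)
    q=w2p(c,[.557,-.1295,.093])[0]
    # white cap centroid near hub
    m=(g>200).astype(np.uint8); 
    y0,x0=int(q[1]),int(q[0]);n_,l,st,ce=cv2.connectedComponentsWithStats(m)
    k=l[y0,x0-4];print(n,'cap',ce[k],st[k], p2w(c,ce[k],.093))
E
```

```text
4 [(np.float64(-7.0), np.float64(70.0), 109)]
3 [(np.float64(14.0), np.float64(79.5), 109)]
2 [(np.float64(33.0), np.float64(39.0), 106), (np.float64(52.0), np.float64(69.5), 109)]
3 cap [223.43318966 236.13649425] [ 203  215   44   43 1392] [ 0.55909532 -0.13067705  0.093     ]
4 cap [247.38883035 230.91043203] [229 216  44  36 949] [ 0.55680753 -0.1322634   0.093     ]
2 cap [253.86754177 199.80429594] [238 184  33  33 838] [ 0.55844816 -0.13032706  0.093     ]
```

```bash
python3 - <<'E'
from ang import *
cal4=r.get_calibration('wrist')
E3=np.eye(4);E3[:3]=[[-0.768,0.617,0.169,0.505],[0.64,0.741,0.205,-0.135],[0.002,0.265,-0.964,0.239]]
c3=dict(cal4,extrinsics=E3)
for n,c,bx in((3,c3,(215,245,262,282)),(4,cal4,(245,275,262,282))):
    g=cv2.cvtColor(cv2.imread(f'pics/wrist{n}.png'),cv2.COLOR_BGR2GRAY)
    x0,x1,y0,y1=bx
    for y in range(y0,y1,3): print(n,y,g[y,x0:x1].tolist())
E
```

```text
3 262 [38, 37, 43, 43, 42, 43, 39, 40, 42, 39, 38, 38, 39, 41, 38, 42, 41, 42, 42, 40, 41, 42, 43, 43, 42, 44, 41, 41, 42, 42]
3 265 [38, 38, 36, 35, 35, 37, 37, 36, 37, 38, 39, 42, 38, 39, 42, 39, 40, 38, 38, 38, 39, 39, 38, 40, 38, 43, 39, 40, 42, 41]
3 268 [34, 36, 34, 36, 34, 34, 35, 33, 38, 52, 75, 75, 69, 71, 77, 76, 56, 42, 39, 35, 39, 33, 39, 38, 41, 40, 38, 40, 41, 38]
3 271 [32, 33, 35, 34, 31, 34, 34, 33, 37, 68, 116, 136, 139, 140, 139, 125, 88, 51, 38, 37, 35, 35, 38, 38, 38, 34, 40, 37, 38, 35]
3 274 [34, 34, 34, 34, 37, 33, 33, 29, 34, 50, 90, 126, 138, 140, 140, 130, 92, 54, 37, 37, 34, 34, 34, 37, 36, 39, 36, 37, 38, 38]
3 277 [29, 33, 34, 30, 35, 33, 34, 33, 35, 45, 85, 124, 137, 139, 139, 133, 104, 66, 40, 35, 32, 36, 35, 35, 36, 35, 36, 36, 38, 34]
3 280 [33, 31, 31, 32, 33, 33, 35, 34, 31, 35, 43, 53, 59, 62, 62, 59, 50, 42, 33, 34, 32, 33, 35, 34, 33, 35, 34, 30, 34, 34]
4 262 [42, 42, 41, 40, 41, 41, 42, 42, 43, 40, 44, 41, 42, 43, 41, 41, 44, 42, 44, 43, 44, 46, 44, 42, 43, 41, 43, 45, 45, 45]
4 265 [39, 43, 41, 41, 43, 42, 38, 41, 39, 38, 43, 40, 40, 41, 41, 41, 43, 39, 38, 40, 39, 41, 41, 42, 40, 42, 43, 42, 42, 41]
4 268 [37, 37, 39, 41, 40, 40, 41, 40, 37, 42, 62, 95, 108, 109, 117, 120, 107, 72, 44, 41, 43, 39, 39, 41, 42, 39, 40, 41, 42, 39]
4 271 [35, 39, 39, 37, 38, 38, 39, 38, 34, 37, 59, 93, 126, 137, 139, 137, 129, 97, 62, 42, 34, 37, 40, 41, 40, 40, 40, 39, 42, 38]
4 274 [36, 36, 34, 37, 38, 35, 34, 36, 38, 36, 38, 65, 110, 131, 137, 137, 137, 124, 88, 53, 39, 36, 38, 42, 39, 37, 37, 38, 39, 39]
4 277 [36, 33, 33, 38, 34, 35, 35, 36, 38, 37, 34, 41, 74, 119, 133, 138, 138, 133, 109, 73, 43, 35, 37, 36, 36, 36, 37, 36, 36, 33]
4 280 [37, 33, 35, 36, 36, 34, 36, 34, 36, 33, 38, 37, 37, 54, 61, 60, 61, 63, 56, 47, 41, 36, 34, 38, 38, 36, 35, 36, 35, 36]
```

```bash
cat >> ang.py <<'E'
def lineang(cal,uv,ax=(.5587,-.1305)):
    p=p2w(cal,uv,.093); d=p[:2]-ax; return np.degrees(np.arctan2(d[1],d[0])).round(1),np.hypot(*d).round(4)
E
python3 - <<'E'
from ang import *
cal4=r.get_calibration('wrist')
E3=np.eye(4);E3[:3]=[[-0.768,0.617,0.169,0.505],[0.64,0.741,0.205,-0.135],[0.002,0.265,-0.964,0.239]]
c3=dict(cal4,extrinsics=E3)
print(p2w(c3,(225,236.5),.093),p2w(cal4,(251,237.5),.093))
print(lineang(c3,(228.2,274)),lineang(c3,(228.4,277)),lineang(cal4,(259.1,271)),lineang(cal4,(260.7,277)))
E
```

```text
[ 0.55873932 -0.13019527  0.093     ] [ 0.55848493 -0.12995993  0.093     ]
(np.float64(51.7), np.float64(0.0153)) (np.float64(51.6), np.float64(0.0165)) (np.float64(41.0), np.float64(0.0138)) (np.float64(40.9), np.float64(0.0164))
```

```bash
sed -i 's/^ax=.*/ax=np.array([.5586,-.1300])/; s/rad=.035/rad=.037/' path.py; sed -i '/__main__/,$d' path.py
python3 - <<'E'
from path import *
rows((.5751,-.0892,22),[(a,.0185) for a in (14,17,21,25,29,34,39,44,50,50)])
print(P(50,.0185))
rows((*P(50,.0185),50),[(a,.0185) for a in (53,56,59,62,65,68,71,75,80,80)])
print(P(80,.0185))
E
```

```text
{"dx": 0.24, "dy": -0.40, "dz": 0, "spin": 0.140, "grip": 0}, {"dx": 0.43, "dy": -0.50, "dz": 0, "spin": 0.087, "grip": 0}, {"dx": 0.67, "dy": -0.66, "dz": 0, "spin": 0.017, "grip": 0}, {"dx": 0.90, "dy": -0.83, "dz": 0, "spin": -0.052, "grip": 0}, {"dx": 1.13, "dy": -1.01, "dz": 0, "spin": -0.122, "grip": 0}, {"dx": 1.38, "dy": -1.27, "dz": 0, "spin": -0.209, "grip": 0}, {"dx": 1.62, "dy": -1.54, "dz": 0, "spin": -0.297, "grip": 0}, {"dx": 1.82, "dy": -1.84, "dz": 0, "spin": -0.384, "grip": 0}, {"dx": 2.04, "dy": -2.21, "dz": 0, "spin": -0.489, "grip": 0}, {"dx": 2.04, "dy": -2.21, "dz": 0, "spin": -0.489, "grip": 0}, 
[ 0.59550263 -0.11130652]
{"dx": 0.09, "dy": -0.20, "dz": 0, "spin": -0.052, "grip": 0}, {"dx": 0.18, "dy": -0.40, "dz": 0, "spin": -0.105, "grip": 0}, {"dx": 0.25, "dy": -0.60, "dz": 0, "spin": -0.157, "grip": 0}, {"dx": 0.31, "dy": -0.81, "dz": 0, "spin": -0.209, "grip": 0}, {"dx": 0.36, "dy": -1.02, "dz": 0, "spin": -0.262, "grip": 0}, {"dx": 0.40, "dy": -1.23, "dz": 0, "spin": -0.314, "grip": 0}, {"dx": 0.42, "dy": -1.45, "dz": 0, "spin": -0.367, "grip": 0}, {"dx": 0.44, "dy": -1.73, "dz": 0, "spin": -0.436, "grip": 0}, {"dx": 0.44, "dy": -2.10, "dz": 0, "spin": -0.524, "grip": 0}, {"dx": 0.44, "dy": -2.10, "dz": 0, "spin": -0.524, "grip": 0}, 
[ 0.59990535 -0.13226229]
```

Call:
{"op": "servo_tool", "data": {"targets": [{"dx": 0.24,"dy": -0.4,"dz": 0,"spin": 0.1,"grip": 0},{"dx": 0.43,"dy": -0.5,"dz": 0,"spin": 0.07,"grip": 0},{"dx": 0.67,"dy": -0.66,"dz": 0,"spin": 0.017,"grip": 0},{"dx": 0.9,"dy": -0.83,"dz": 0,"spin": -0.052,"grip": 0},{"dx": 1.13,"dy": -1.01,"dz": 0,"spin": -0.122,"grip": 0},{"dx": 1.38,"dy": -1.27,"dz": 0,"spin": -0.209,"grip": 0},{"dx": 1.62,"dy": -1.54,"dz": 0,"spin": -0.297,"grip": 0},{"dx": 1.82,"dy": -1.84,"dz": 0,"spin": -0.384,"grip": 0},{"dx": 2.04,"dy": -2.21,"dz": 0,"spin": -0.489,"grip": 0},{"dx": 2.04,"dy": -2.21,"dz": 0,"spin": -0.489,"grip": 0}]}}

```text
time_s: 7.82
tcp_pos: [0.5956, -0.1118, 0.0791]
eef_rot: [-180.0, 0.0, -179.9]
contact_force: [0.8, 0.3, 0.7]
gripper_width: -0.0
```

```bash
cat > chk.py <<'E'
from ang import *
import sys
s=r.get_state();print(s['time_s'],s['tcp_pos'].round(4),s['eef_rot'].round(1),s['contact_force'].round(1))
im,cal=snap('wrist',sys.argv[1])
g=cv2.cvtColor(im,cv2.COLOR_BGR2GRAY)
h=w2p(cal,[.5586,-.13,.093])[0];print('hub',h.round(0))
# bright bar on dark in rows below hub
for y in range(int(h[1])+30,int(h[1])+62,4):
    row=g[y]; x=np.arange(int(h[0])-70,int(h[0])+90); x=x[(x>2)&(x<637)]; v=row[x].astype(int)
    b=v>85; e=np.flatnonzero(np.diff(np.r_[0,b.astype(int),0]))
    o=[]
    for a,c in zip(e[::2],e[1::2]):
        if 3<=c-a<=13: 
            w=v[a:c]-60; o.append((round(float((x[a:c]*w).sum()/w.sum()),1),lineang(cal,((x[a:c]*w).sum()/w.sum(),y),(.5586,-.13))))
    print(y,[(u,float(p),float(q)) for u,(p,q) in o])
E
python3 chk.py w5
```

```text
7.8167 [ 0.5956 -0.1118  0.0791] [-180.     0.  -179.9] [0.8 0.3 0.7]
hub [277. 231.]
260 []
264 [(271.8, -11.1, 0.0135)]
268 [(271.4, -10.8, 0.0152)]
272 [(270.6, -11.0, 0.0168)]
276 [(270.3, -10.6, 0.0185)]
280 []
284 [(314.4, 32.6, 0.0255), (326.6, 40.8, 0.0284), (339.0, 47.4, 0.0318)]
288 []
```

The pointer is two clicks round. Next is the third.

Call:
{"op": "servo_tool", "data": {"targets": [{"dx": 0.09,"dy": -0.2,"dz": 0,"spin": -0.052,"grip": 0},{"dx": 0.18,"dy": -0.4,"dz": 0,"spin": -0.105,"grip": 0},{"dx": 0.25,"dy": -0.6,"dz": 0,"spin": -0.157,"grip": 0},{"dx": 0.31,"dy": -0.81,"dz": 0,"spin": -0.209,"grip": 0},{"dx": 0.36,"dy": -1.02,"dz": 0,"spin": -0.262,"grip": 0},{"dx": 0.4,"dy": -1.23,"dz": 0,"spin": -0.314,"grip": 0},{"dx": 0.42,"dy": -1.45,"dz": 0,"spin": -0.367,"grip": 0},{"dx": 0.44,"dy": -1.73,"dz": 0,"spin": -0.436,"grip": 0},{"dx": 0.44,"dy": -2.1,"dz": 0,"spin": -0.524,"grip": 0},{"dx": 0.44,"dy": -2.1,"dz": 0,"spin": -0.524,"grip": 0}]}}

```text
time_s: 8.7
tcp_pos: [0.5996, -0.1325, 0.0791]
eef_rot: [-180.0, -0.0, 150.3]
contact_force: [-0.7, 0.3, -1.4]
gripper_width: 0.0007
```

```bash
python3 chk.py w6; python3 - <<'E'
from path import *
rows((*P(80,.0185),80),[(a,.0185) for a in (83,86,89,92,95,98,101,104,107,107)])
print(P(107,.0185))
E
```

```text
8.7 [ 0.5996 -0.1325  0.0791] [-180.    -0.   150.3] [-0.7  0.3 -1.4]
hub [279. 231.]
261 []
265 [(272.4, -42.6, 0.0138)]
269 [(271.8, -42.3, 0.0154)]
273 [(271.4, -41.9, 0.0171), (366.7, 33.6, 0.0374)]
277 [(270.6, -42.0, 0.0188)]
281 []
285 [(314.2, 1.1, 0.0253), (339.0, 16.5, 0.0314)]
289 []
{"dx": -0.02, "dy": -0.22, "dz": 0, "spin": -0.052, "grip": 0}, {"dx": -0.05, "dy": -0.43, "dz": 0, "spin": -0.105, "grip": 0}, {"dx": -0.09, "dy": -0.64, "dz": 0, "spin": -0.157, "grip": 0}, {"dx": -0.14, "dy": -0.85, "dz": 0, "spin": -0.209, "grip": 0}, {"dx": -0.20, "dy": -1.06, "dz": 0, "spin": -0.262, "grip": 0}, {"dx": -0.27, "dy": -1.27, "dz": 0, "spin": -0.314, "grip": 0}, {"dx": -0.36, "dy": -1.47, "dz": 0, "spin": -0.367, "grip": 0}, {"dx": -0.45, "dy": -1.66, "dz": 0, "spin": -0.419, "grip": 0}, {"dx": -0.55, "dy": -1.85, "dz": 0, "spin": -0.471, "grip": 0}, {"dx": -0.55, "dy": -1.85, "dz": 0, "spin": -0.471, "grip": 0}, 
[ 0.59437628 -0.15076795]
```

Three clicks. For the fourth I'll go to 107° first, then check.

Call:
{"op": "servo_tool", "data": {"targets": [{"dx": -0.02,"dy": -0.22,"dz": 0,"spin": -0.052,"grip": 0},{"dx": -0.05,"dy": -0.43,"dz": 0,"spin": -0.105,"grip": 0},{"dx": -0.09,"dy": -0.64,"dz": 0,"spin": -0.157,"grip": 0},{"dx": -0.14,"dy": -0.85,"dz": 0,"spin": -0.209,"grip": 0},{"dx": -0.2,"dy": -1.06,"dz": 0,"spin": -0.262,"grip": 0},{"dx": -0.27,"dy": -1.27,"dz": 0,"spin": -0.314,"grip": 0},{"dx": -0.36,"dy": -1.47,"dz": 0,"spin": -0.367,"grip": 0},{"dx": -0.45,"dy": -1.66,"dz": 0,"spin": -0.419,"grip": 0},{"dx": -0.55,"dy": -1.85,"dz": 0,"spin": -0.471,"grip": 0},{"dx": -0.55,"dy": -1.85,"dz": 0,"spin": -0.471,"grip": 0}]}}

```text
time_s: 9.58
tcp_pos: [0.5941, -0.1508, 0.0791]
eef_rot: [-180.0, -0.0, 123.4]
contact_force: [-0.9, -0.1, 0.1]
gripper_width: -0.0003
```

```bash
python3 chk.py w7
```

```text
9.5833 [ 0.5941 -0.1508  0.0791] [-180.    -0.   123.4] [-0.9 -0.1  0.1]
hub [281. 230.]
260 []
264 [(271.5, -73.3, 0.0139)]
268 [(270.8, -72.7, 0.0156)]
272 [(269.9, -72.5, 0.0172)]
276 [(269.1, -72.3, 0.0189)]
280 [(268.6, -71.7, 0.0206)]
284 []
288 [(314.0, -28.7, 0.0263), (326.7, -19.9, 0.029), (339.7, -12.6, 0.0323)]
```

Four clicks: the line has moved another 30°. I'll back off, lift, and move above the rocker's far end.

Call:
{"op": "servo_tool", "data": {"targets": [{"dx": 0.8,"dy": 0.55,"dz": 0,"spin": 0,"grip": 0},{"dx": 0.8,"dy": 0.55,"dz": 2.5,"spin": 0,"grip": 0},{"dx": 0.8,"dy": 0.55,"dz": 5.5,"spin": 0.1,"grip": 0},{"dx": 0.6,"dy": -0.5,"dz": 7,"spin": 0.22,"grip": 0},{"dx": 0.4,"dy": -2.5,"dz": 7,"spin": 0.34,"grip": 0},{"dx": 0.2,"dy": -4.5,"dz": 7,"spin": 0.46,"grip": 0},{"dx": 0,"dy": -6.5,"dz": 7,"spin": 0.58,"grip": 0},{"dx": 0,"dy": -8.8,"dz": 7,"spin": 0.7,"grip": 0},{"dx": 0,"dy": -8.8,"dz": 7,"spin": 0.82,"grip": 0},{"dx": 0,"dy": -8.8,"dz": 7,"spin": 0.94,"grip": 0}]}}

```text
time_s: 10.47
tcp_pos: [0.5947, -0.2397, 0.1489]
eef_rot: [-180.0, -0.0, 177.6]
contact_force: [0.3, -0.1, 0.9]
gripper_width: 0.0006
```

Call:
{"op": "servo_tool", "data": {"targets": [{"dx": 0,"dy": 0,"dz": 0,"spin": 0.1,"grip": 0},{"dx": 0,"dy": 0,"dz": 0,"spin": 0.14,"grip": 0},{"dx": 0,"dy": 0,"dz": 0,"spin": 0.14,"grip": 0},{"dx": 0,"dy": 0,"dz": 0,"spin": 0.14,"grip": 0},{"dx": 0,"dy": 0,"dz": 0,"spin": 0.14,"grip": 0},{"dx": 0,"dy": 0,"dz": 0,"spin": 0.14,"grip": 0},{"dx": 0,"dy": 0,"dz": 0,"spin": 0.14,"grip": 0},{"dx": 0,"dy": 0,"dz": 0,"spin": 0.14,"grip": 0},{"dx": 0,"dy": 0,"dz": 0,"spin": 0.14,"grip": 0},{"dx": 0,"dy": 0,"dz": 0,"spin": 0.14,"grip": 0}]}}

```text
time_s: 11.3
tcp_pos: [0.5944, -0.2388, 0.1491]
eef_rot: [-180.0, 0.0, -174.9]
contact_force: [-0.6, 1.2, 0.0]
gripper_width: 0.0003
```

```bash
python3 - <<'E'
from h import *
s=r.get_state();print(s['tcp_pos'],s['eef_rot'])
im,cal=snap('wrist','wrist8'); 
print(w2p(cal,[[.5586,-.13,.093],[.568,-.241,.078],s['tcp_pos']]).round(0))
E
```

```text
[ 0.59438396 -0.23881968  0.14909536] [-1.79998880e+02  1.87429219e-03 -1.74858556e+02]
[[527. 220.]
 [326. 214.]
 [326. 306.]]
```

View pics/wrist8.png

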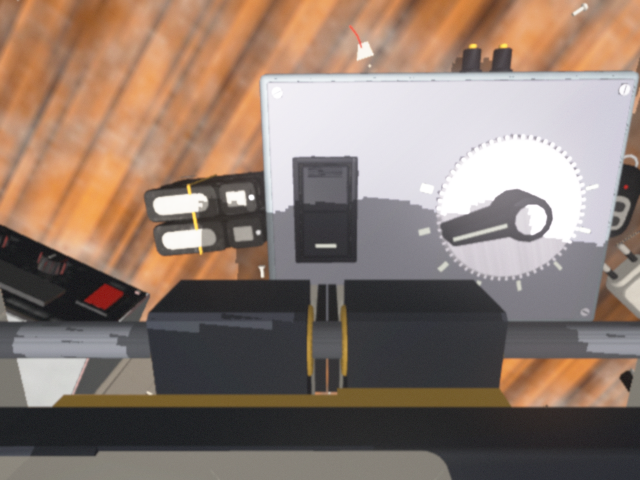

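The pointer aims at the second-last mark (424,231), stop 6, which is four clicks from stop 2. The rocker is where predicted, so I'll press its far end.

Call:
{"op": "servo_tool", "data": {"targets": [{"dx": 0,"dy": 0,"dz": -1.5,"spin": 0,"grip": 0},{"dx": 0,"dy": 0,"dz": -3,"spin": 0,"grip": 0},{"dx": 0,"dy": 0,"dz": -4.5,"spin": 0,"grip": 0},{"dx": 0,"dy": 0,"dz": -5.5,"spin": 0,"grip": 0},{"dx": 0,"dy": 0,"dz": -6.1,"spin": 0,"grip": 0},{"dx": 0,"dy": 0,"dz": -6.5,"spin": 0,"grip": 0},{"dx": 0,"dy": 0,"dz": -6.9,"spin": 0,"grip": 0},{"dx": 0,"dy": 0,"dz": -7.2,"spin": 0,"grip": 0},{"dx": 0,"dy": 0,"dz": -7.4,"spin": 0,"grip": 0},{"dx": 0,"dy": 0,"dz": -7.4,"spin": 0,"grip": 0}]}}

```text
time_s: 12.18
tcp_pos: [0.5948, -0.2389, 0.0753]
eef_rot: [-180.0, 0.0, -174.8]
contact_force: [1.9, 0.3, 1.2]
gripper_width: 0.0002
```

Call:
{"op": "servo_tool", "data": {"targets": [{"dx": 0,"dy": 0,"dz": 1,"spin": 0,"grip": 0},{"dx": 0,"dy": 0,"dz": 3,"spin": 0,"grip": 0},{"dx": 0,"dy": 0,"dz": 5,"spin": 0,"grip": 0},{"dx": 0.6,"dy": 2,"dz": 7,"spin": 0,"grip": 0},{"dx": 0.6,"dy": 4,"dz": 9,"spin": 0,"grip": 0},{"dx": 0.6,"dy": 6,"dz": 11,"spin": 0,"grip": 0},{"dx": 0.6,"dy": 6.8,"dz": 13,"spin": 0,"grip": 0},{"dx": 0.6,"dy": 6.8,"dz": 15,"spin": 0,"grip": 0},{"dx": 0.6,"dy": 6.8,"dz": 15.1,"spin": 0,"grip": 0},{"dx": 0.6,"dy": 6.8,"dz": 15.1,"spin": 0,"grip": 0}]}}

```text
time_s: 13.02
tcp_pos: [0.6007, -0.1707, 0.2284]
eef_rot: [-180.0, 0.2, -174.8]
contact_force: [-0.4, -0.3, -0.9]
gripper_width: 0.0006
```

```bash
python3 - <<'E'
from h import *
s=r.get_state();print(s['tcp_pos'],s['contact_force'])
im,cal=snap('wrist','wrist9')
a=cv2.imread('pics/wrist1.png')
f=lambda i:cv2.resize(i[50:285,90:560],(800,400))
c=im[50:285,90:560]; k=cv2.resize(c[80:200,100:200],(300,360),interpolation=cv2.INTER_CUBIC);
p8=cv2.resize(cv2.imread('pics/wrist8.png')[145:275,280:370],(250,360),interpolation=cv2.INTER_CUBIC)
p1=cv2.resize(a[130:250,190:290],(250,360),interpolation=cv2.INTER_CUBIC)
cv2.imwrite('pics/c9.png',np.vstack([np.hstack([k,p8,p1]),cv2.resize(np.hstack([c,a[50:285,90:560]]),(800,220))]))
E
```

```text
[ 0.60074726 -0.17066939  0.22843226] [-0.43340472 -0.33751132 -0.86297902]
```

View pics/c9.png

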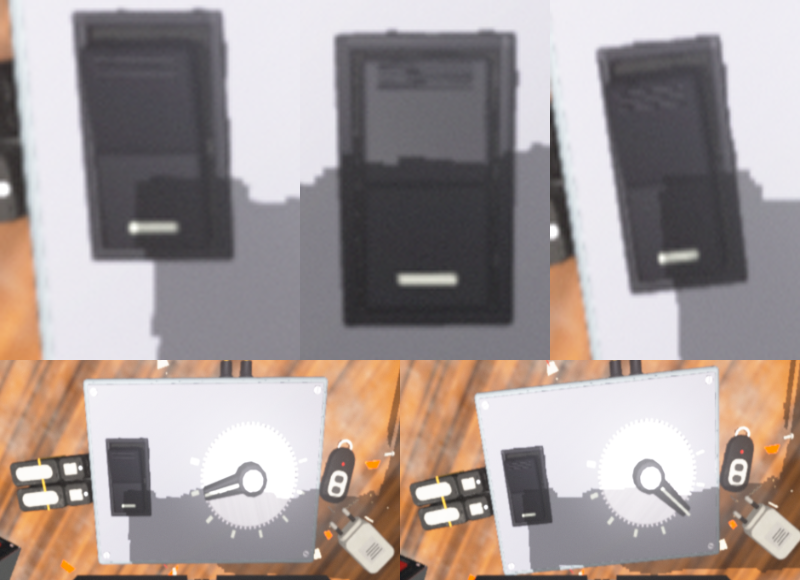

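The rocker looks as it did at the start, with its near end up, so the load is on. The pointer is at stop 6 and the neighbouring objects show no shift. I'll hand in.

```bash
python3 -c "
from plant import r
print(r.close_job())"
```

```text
the job is handed in; nothing more can be done
None
```

I switched the load off, turned the selector four clicks clockwise with the shut fingertips, and switched the load back on. I handed the job in at about 13 s of the 64 s allowed.

- **Rocker:** after the first press the picture showed its far end up (off). After the second press it matched the start picture (on).
- **Selector:** the pointer moved from stop 2 to stop 6, counting from 0, and rests at the second-last mark. The measured line angle went from about 52° to −72.5°, or 124° against the nominal 120°. I put the difference down to camera and axis error, since the mark agrees.
- **Surroundings:** by eye, the case, charger, stick and bundle had not moved in the last picture; I did not measure this. The arm was clear of everything at hand-in, and the tool force read no more than about 2 N after each move.
- **Disagreed:** the fingertip was thinner than I assumed, so the first push fell short at about 11°. I corrected the contact offset from the picture.

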